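# Start the kettle and open the safety-capped descaler

### The job

The kettle is due for descaling: first start it warming by pressing the push button on its base fully down and letting it come back up. Then open the descaler bottle in the tray: push its wide safety cap down, twist it anticlockwise while it is held down until it is free, and lift it straight up. Finish still holding the cap, upright and motionless, a few centimetres clear above the bottle's mouth, with the bottle left standing in its tray and nothing else shifted.

Things in the scene. Friction and masses are not known exactly. Their poses are not given: they have to be found in the camera images.
- kettle_button_top (a point): centre of the top face of the kettle's start button: round brushed-steel push button, 32 mm across, standing 10 mm out of the flat black apron of the kettle's power base; the face is 32 mm above the cabinet floor. Its centre is 134 mm from the kettle's axis and about 70 mm from the kettle's wall. Pressed straight down.
- kettle_button (a joint): travel of the start button in m: 0 up, 0.006 fully down; it springs back up by itself. About 2 N starts it moving, 6 N takes it fully down.
- kettle_base: kettle's power base, fixed to the cabinet floor: a black disc 156 mm across, 22 mm high, with a 100 mm wide apron of the same height reaching 165 mm from the disc's centre along -x of its frame; the button is on the apron. Origin at the centre of the disc's underside.
- cap_center (a point): centre (on the axis, half-way up) of the descaler bottle's push-and-turn safety cap: grey, ribbed, round, 52 mm in diameter, 30 mm high, with raised anticlockwise arrows on top; z points up. At rest its lower edge is 120 mm and its top 150 mm above the cabinet floor. About 20 mm of free height lies beside the neck below its lower edge.
- cap_spring (a joint): how far the cap is pushed down on the bottle, in m: 0 at rest, where it is locked; 0.007 bottomed; -0.002 when off the bottle. Pushed 0.005 or more down (11 to 14 N; 6 N starts it) it can be turned anticlockwise seen from above: after about 60 degrees (45 to 80) its lugs are clear and it lifts off; it meets a stop near 90. Let up too early, it stays locked on.
- mouth (a point): centre of the descaler bottle's mouth (rim of the neck), 133 mm above the bottle's underside, hidden inside the cap at first.
- bottle: the descaler bottle: white plastic, square with rounded edges, 70 x 70 mm, shoulder 100 mm high, about 0.35 to 0.7 kg; origin at the centre of its underside, z up. It stands loose in one bay of the tray, its sides square to the tray's, and cannot turn there. Of the two bottles in the tray it is the one with the wide cap.
- tray: black bottle tray screwed to the cabinet floor: two square bays side by side, 74 mm inside, floor 4 mm thick, walls up to 28 mm; bay centres 50 mm either side of the origin along its y; origin at the centre of its underside.
- soap: the other bottle in the tray, washing-up liquid: white, 66 x 50 mm, 144 mm high in all, with a narrow 29 mm flip-top; origin at the centre of its underside. Leave it alone.
- kettle: matte grey kettle standing loose on the power base: 132 mm across at the foot, 100 mm at the top, 184 mm high with its lid knob, black handle on its +y side and a short spout on its -y side; origin at the centre of its underside. Leave it standing.
- caddy0: lowest of three stacked white ceramic tea caddies, each 84 mm across and 72 mm high; origin at the centre of its underside. Leave alone.
- caddy1: middle caddy of the stack (blue lid), same size; origin at the centre of its underside. Leave alone.
- caddy2: top caddy of the stack, same size; its top is 216 mm above the cabinet floor; origin at the centre of its underside. Leave alone.
- sugar_jar: small glass sugar jar with a steel lid, 72 mm across, 90 mm high; origin at the centre of its underside. Leave alone.
- egg_timer: red plastic egg timer, 60 mm across, 64 mm high; origin at the centre of its underside. Leave alone.
- mug: white ceramic mug, 78 mm across, 88 mm high, with a handle; origin at the centre of its underside. Leave alone.
Mind the look-alikes: they are no part of the job. There is more than one size of the part that bears cap_center; the job needs the smallest.

How it is judged:
On the way, in this order (a step that is already met when the one before it is completed fails the run):
1. the kettle's start button is pressed fully down (value of joint kettle_button above 0.005 m), for 0.05 s.
2. the start button is back up (value of joint kettle_button below 0.001 m), for 0.1 s.
3. the safety cap is pushed down on the bottle (z of cap_center in the frame of bottle below 0.1275 m), for 0.05 s.
4. the cap is twisted while it is held down (z of cap_center in the frame of bottle below 0.1282 m and angle between the x axis of cap_center and the x axis of bottle, either way round above 0.5 rad), for 0.05 s.
5. the cap is off the bottle's neck (z of cap_center in the frame of bottle above 0.15 m), for 0.05 s.
At the end, for the whole second after the job is handed in: the fingers hold the cap, upright within 15 degrees and still, its lower edge 15 to 150 mm above the bottle's mouth and its centre within 30 mm of the mouth's axis, touching nothing of the bottle; the bottle stands on the floor of its tray bay; the start button is up (z of cap_center in the frame of mouth between 0.03 and 0.165 m and horizontal distance between cap_center and mouth below 0.03 m and angle between cap_center's own z axis and vertical below 0.26 rad and linear speed of cap below 0.03 m/s and contact force between the fingers and cap above 2 N and contact force between cap and bottle below 0.1 N and z of bottle in the frame of tray below 0.008 m and angle between bottle's own z axis and vertical below 0.08 rad and linear speed of bottle below 0.02 m/s and value of joint kettle_button below 0.001 m); the arm keeps its last pose, push and grip.
It fails at once if the bottle is lifted out of its bay or tipped (z of bottle in the frame of tray above 0.02 m or angle between bottle's own z axis and vertical above 0.3 rad).
It fails at once if the kettle is shifted or tipped (distance of kettle from where it was at the start of the episode above 0.015 m or angle between kettle's own z axis and vertical above 0.15 rad).
It fails at once if the soap bottle is shifted or tipped (distance of soap from where it was at the start of the episode above 0.015 m or angle between soap's own z axis and vertical above 0.2 rad).
It fails at once if a caddy is shifted or tipped (distance of any of caddy0, caddy1, caddy2 from where it was at the start of the episode above 0.015 m).
It fails at once if the sugar jar, egg timer or mug is shifted or tipped (distance of any of sugar_jar, egg_timer, mug from where it was at the start of the episode above 0.015 m or angle between any of sugar_jar, egg_timer, mug's own z axis and vertical above 0.3 rad).
It also fails if it takes over 53 s, if anything falls off the work surface, if the arm or the gripper's body presses on something with over 40 N, if the wrist force passes 120 N, or if a joint passes its speed limit or range.

### The arm

A 7-joint arm with a two-finger parallel gripper is mounted at the origin on the work surface. World frame = base frame: x ahead of the robot, y to its left, z up, the work surface at z = 0. Lengths are in m, angles in rad, forces in N, time in s.
With the tool pointing down it reaches from about 0.425 to 0.95 m from the base axis. Payload 16.7 kg.
Tool frame: the origin (TCP) lies on the centre line of the jaws, within the pads' length; the fingertips stand 14 mm ahead of it and the grasp point (between the pads) lies 5 mm behind it; z points along the fingers, y is the line along which they close (so a half turn about z gives the same grasp; the last joint's range is limited). The gripper opens to 94 mm and grips with 3 to 60 N. Pads are 16 mm wide; open, the fingers measure 119 mm over their backs; the gripper's body (75 mm by 177 mm) begins 78 mm behind the grasp point.
Start: joints at [1.067, 0.426, 0.074, 1.606, -0.034, 1.111, -0.067], TCP at [0.234, -0.633, 0.186] pointing down, gripper open.
Joint ranges: [-2.85, 2.85], [-0.5, 2.14], [-1.23, 1.37], [0.21, 2.46], [-1.02, 4.16], [0.16, 2.05], [-2.73, 2.73]. Speed limits (rad/s): [1.89, 1.89, 2.39, 2.39, 3.01, 3.01, 3.01].

### API

Orientations are given as a 3x3 rotation matrix whose columns are the frame's x, y, z axes.
In Python, from bench import arm gives the robot as it stands.
- The arm moves only by the tool apply_moves, never from a script. Its argument "plan" is one flat list of numbers, 7 for each row, row after row: the turn, a rotation vector about the world's x, y, z in degrees, then the shift along the world's x, y, z in m, then the gripper's target within -1 to 1 (shut at 1, half-way at 0, fully open at -1). A call has 1 to 20 rows; each row shifts and turns the commanded pose from where the row before left it; what a row does not reach is not made up. A row lasts 1/12 s, in which the tool goes at most 41.7 mm and 7.16 degrees, less where a joint would pass 70% of its speed; a pose out of reach is approached as far as the arm can. A call with a gripper value outside its range is refused whole. The fingers move at their own pace and stop on an object; the grip force is fixed at half the most. Time passes only in rows, so rows that do not move let the fingers close. It gives the time, the measured TCP pose, the force, the opening and the grip force at its end, in the units of the state.
- arm.read_state(): the state, without advancing time (a new reading comes with each control period).
- arm.read_camera(name): name is "scene" or "side" or "wrist"; returns a dict with "color" (384x512x3 uint8, blue, green, red), "vertical_fov" (degrees; the focal length in pixels is half the picture's height over the tangent of half this angle, whatever the lens; pixels are square), "cx", "cy" (the principal point, pixels), "distortion" ([k1, k2, p1, p2, k3] as OpenCV has them; the pictures are not rectified), "R" (3x3) and "t" (3): a world point X has camera coordinates R X + t; the wrist camera has in their place "hand_eye" (4x4, takes a point from camera to tool coordinates, whose origin is the TCP and whose axes are the flange's). Camera axes: x right, y down, z forward; pixel columns grow to the right and rows downward; lengths in m; the calibration is good to about 2 mm. A picture is of the moment at which its call begins: read the wrist's pose just before it. There is no depth.
- arm.hand_in(): hands the job in; it is judged then, once.
Trained networks look in the newest picture that a camera, given by its name, has taken for a name from the list of things; names that differ only in an ending like _2 or _b are one class to them, and where a whole thing is asked for, a point or a joint stands for the part that bears it (a point fixed in the world has none). Each returns a list of dicts, best first, with "score" (0 to 1); they miss things now and then, are a little off and sometimes report something else, mostly with a low value. They report only what shows in the picture. A call takes as long as a camera call. They do not tell look-alikes from the thing itself.
- arm.trace(camera, target): "region" (384x512 bool, what is visible of it) and "point" ([column, row] in pixels, amid what is visible of it).
The state is a dict: "time": time; "joint_positions": joint angles; "qd": joint speeds; "tau": joint torques, N m; "tcp_pos": TCP position; "eef_rot": TCP orientation; "wrist_force": force on the tool from outside, world axes, zero at the start; "ft_torque": the same for the moment, N m; "width": finger opening in m; "finger_force": force on a finger pad.
Only numpy, scipy, OpenCV 4.12 (cv2) and the standard library are available. Lean on these libraries where they do the work, as an engineer would, in place of code of your own. Each camera call takes 0.05 s, during which the arm holds its last target. There are 200 camera calls.

## Working session

There is one attempt and no reset: what is moved stays moved. The work goes in short steps, Python scripts to look and compute and a tool call to move; the robot and the scene stay as the last step left them, time stands still between calls to the robot, and variables do not carry over. Pictures are saved under pics/ and viewed, at most 12 in all, crops included, and the job is handed in when it is done.

Besides the shell and the picture viewer there is one more tool, called after "Emit:" by a JSON object that holds its "api" and its "payload". apply_moves: Moves the arm, as the interface text tells. Its arguments: {"type":"object","properties":{"plan":{"type":"array","items":{"type":"number"}}},"required":["plan"]}

```bash
mkdir -p pics; cat > h.py <<'E'
import numpy as np, cv2
from bench import arm
def K(c):
    f=192/np.tan(np.radians(c["vertical_fov"])/2)
    return np.array([[f,0,c["cx"]],[0,f,c["cy"]],[0,0,1.]])
def ext(c,s=None):
    if "R" in c: return np.array(c["R"]),np.array(c["t"])
    H=np.array(c["hand_eye"]); R=np.array(s["eef_rot"])@H[:3,:3]; p=np.array(s["eef_rot"])@H[:3,3]+s["tcp_pos"]
    return R.T,-R.T@p
def ray(c,px,s=None):
    R,t=ext(c,s)
    u=cv2.undistortPoints(np.array([[px]],float),K(c),np.array(c["distortion"],float))[0,0]
    return -R.T@t, R.T@np.array([u[0],u[1],1])
def atz(c,px,z,s=None):
    o,d=ray(c,px,s); return o+d*(z-o[2])/d[2]
def proj(c,X,s=None):
    R,t=ext(c,s)
    return cv2.projectPoints(np.array(X,float).reshape(-1,3),cv2.Rodrigues(R)[0],t,K(c),np.array(c["distortion"],float))[0][:,0]
E
python3 - <<'E'
from h import *
s=arm.read_state();print({k:np.round(v,3) for k,v in s.items()})
for n in ["scene","side","wrist"]:
    c=arm.read_camera(n); cv2.imwrite(f"pics/{n}0.png",c["color"])
    if "R" in c: print(n,-np.array(c["R"]).T@c["t"])
    for t in ["kettle_button_top","kettle_base","cap_center","bottle","tray","soap","kettle","caddy2","sugar_jar","egg_timer","mug"]:
        print(n,t,[(round(d["score"],2),np.round(d["point"]).astype(int).tolist(),int(d["region"].sum())) for d in arm.trace(n,t)])
E
```

```text
{'time': np.float64(0.0), 'joint_positions': array([ 1.068,  0.427,  0.074,  1.607, -0.034,  1.111, -0.067]), 'qd': array([-0.002, -0.002,  0.001,  0.002,  0.   ,  0.   , -0.   ]), 'tau': array([-0.0000e+00, -9.3583e+01,  3.6670e+00, -4.5419e+01, -4.9000e-02,
        2.0000e-02,  0.0000e+00]), 'tcp_pos': array([ 0.234, -0.633,  0.185]), 'eef_rot': array([[ 0.938,  0.346, -0.001],
       [ 0.346, -0.938,  0.001],
       [-0.   , -0.001, -1.   ]]), 'wrist_force': array([ 0.106, -0.421, -0.445]), 'ft_torque': array([-0.024,  0.002,  0.016]), 'finger_force': np.float64(0.0), 'width': np.float64(0.094)}
scene [1.38598378 0.64129146 0.88673753]
scene kettle_button_top [(0.46, [256, 222], 62)]
scene kettle_base [(0.62, [271, 239], 1441)]
scene cap_center [(0.75, [227, 187], 368), (0.7, [196, 149], 185), (0.55, [195, 199], 402)]
scene bottle [(0.78, [195, 170], 515)]
scene tray [(0.74, [187, 179], 338), (0.18, [270, 236], 1311)]
scene soap [(0.98, [176, 151], 348)]
scene kettle [(0.77, [294, 219], 2418), (0.3, [271, 172], 225)]
scene caddy2 [(0.94, [401, 197], 492), (0.8, [397, 214], 425), (
[... 415 characters left out ...]
 (0.57, [278, 122], 249)]
side bottle [(0.86, [278, 141], 614)]
side tray [(0.92, [279, 157], 347)]
side soap [(0.94, [291, 119], 392), (0.15, [332, 203], 366)]
side kettle [(0.8, [240, 248], 4093), (0.38, [205, 138], 835)]
side caddy2 [(0.95, [356, 372], 673), (0.58, [383, 347], 2941), (0.43, [341, 373], 157)]
side sugar_jar [(0.87, [212, 183], 750), (0.65, [292, 118], 369)]
side egg_timer [(0.6, [330, 204], 388), (0.35, [383, 346], 2932)]
side mug [(0.84, [207, 136], 740), (0.46, [241, 246], 4238)]
wrist kettle_button_top []
wrist kettle_base []
wrist cap_center []
wrist bottle []
wrist tray []
wrist soap []
wrist kettle []
wrist caddy2 []
wrist sugar_jar []
wrist egg_timer []
wrist mug []
```

```bash
python3 -c "
import cv2,numpy as np
a=[cv2.imread(f'pics/{n}0.png') for n in ('scene','side','wrist')]
cv2.imwrite('pics/scene_b.png',cv2.resize(a[0],(800,600)))
cv2.imwrite('pics/sw.png',cv2.resize(np.hstack(a[1:]),(800,300)))"
```

```text
(no output)
```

View pics/scene_b.png

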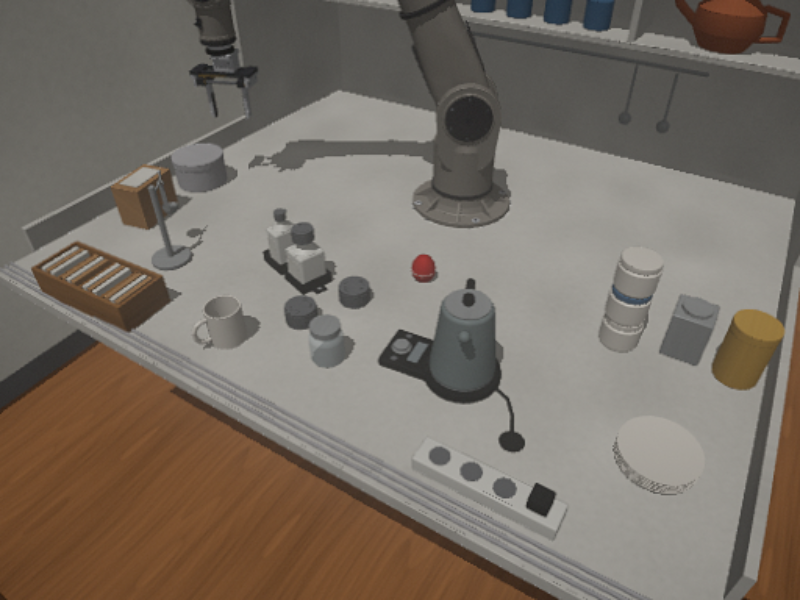

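View pics/side0.png

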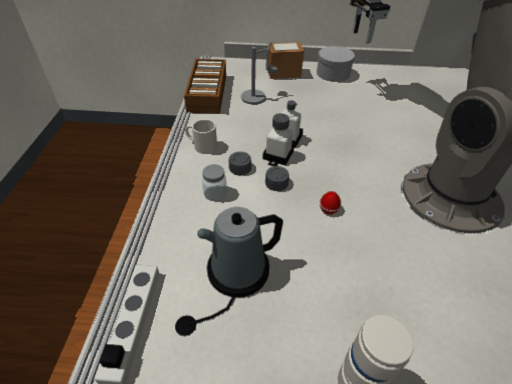

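The cap-like things in the scene picture are (196,149) on the bottle next to the soap, and (227,187) and (195,199) lying loose on the floor. Only the first is on the bottle and it looks smallest. The button is at scene (256,222), on the black apron.

```bash
python3 - <<'E'
from h import *
C={n:arm.read_camera(n) for n in("scene","side")}
def tri(a,b):
    o1,d1=ray(C["scene"],a);o2,d2=ray(C["side"],b)
    s=np.linalg.lstsq(np.c_[d1,-d2],o2-o1,rcond=None)[0]
    p,q=o1+d1*s[0],o2+d2*s[1];return np.round((p+q)/2,3),round(float(np.linalg.norm(p-q)),4)
print("cap",tri((196,149),(278,122)))
print("loose",tri((227,187),(278,179)),tri((195,199),(238,161)))
print("bottle",tri((195,170),(278,141)),"soap",tri((176,151),(291,119)))
print("jar",tri((208,216),(212,183)),"mug",tri((142,207),(207,136)),"timer",tri((271,171),(331,204)),"kettle",tri((294,219),(240,248)))
print("button z.032",atz(C["scene"],(256,222),.032))
print("kettle knob", tri((469/1.5625,298/1.5625),(236,218)))
print("soap cap", tri((280/1.5625,214/1.5625),(291,105)))
for n,p in(("scene",(256,222)),("scene",(196,149))):
    x,y=p; cr=C[n]["color"][y-45:y+45,x-60:x+60]
    cv2.imwrite(f"pics/crop{x}.png",cv2.resize(cr,(400,300),interpolation=cv2.INTER_CUBIC))
a=cv2.imread("pics/crop256.png");b=cv2.imread("pics/crop196.png");cv2.imwrite("pics/crops.png",np.hstack([a,b]))
E
```

```text
cap (array([ 0.532, -0.128,  0.145]), 0.0009)
loose (array([ 0.521, -0.01 ,  0.015]), 0.0019) (array([ 0.651, -0.054,  0.037]), 0.0081)
bottle (array([ 0.529, -0.15 ,  0.048]), 0.0119) soap (array([ 0.487, -0.274,  0.06 ]), 0.0006)
jar (array([0.713, 0.055, 0.051]), 0.0084) mug (array([ 0.772, -0.186,  0.029]), 0.0053) timer (array([0.365, 0.086, 0.023]), 0.0029) kettle (array([0.605, 0.301, 0.077]), 0.0015)
button z.032 [0.63650475 0.18412935 0.032     ]
kettle knob (array([0.61 , 0.314, 0.2  ]), 0.0009)
soap cap (array([ 0.493, -0.24 ,  0.137]), 0.0002)
```

View pics/crops.png

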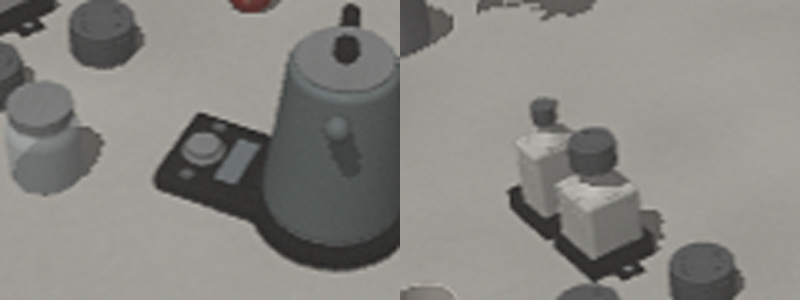

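Floor is z≈0. The cap reads z 0.145, radius plausible. The button-to-kettle-axis distance comes out 0.133 m against 0.134 given. I'll move via the tray, with a wrist look on the way.

Emit:
{"api": "apply_moves", "payload": {"plan": [0,0,4,0.01,0.022,0.025,-1,0,0,4,0.014,0.03,0.02,-1,0,0,4,0.018,0.034,0.013,-1,0,0,4,0.018,0.034,0.01,-1,0,0,4,0.018,0.034,0.01,-1,0,0,4,0.018,0.034,0.01,-1,0,0,4,0.018,0.034,0.01,-1,0,0,4,0.018,0.034,0.01,-1,0,0,4,0.018,0.034,0.01,-1,0,0,4,0.018,0.034,0.01,-1,0,0,4,0.018,0.034,0,-1,0,0,4,0.018,0.034,0,-1,0,0,4,0.018,0.034,0,-1,0,0,4,0.018,0.034,0,-1,0,0,4,0.018,0.034,0,-1,0,0,0,0,0,0,-1]}}

```text
time: 3.23
tcp_pos: [0.4945, -0.132, 0.3141]
eef_rot: [[0.156, 0.988, 0.002], [0.988, -0.156, 0.002], [0.002, 0.001, -1.0]]
wrist_force: [-1.2, 0.7, -0.7]
width: 0.0942
finger_force: 0.0
```

```bash
python3 - <<'E'
from h import *
s=arm.read_state();c=arm.read_camera("wrist");cv2.imwrite("pics/w1.png",c["color"])
print(s["tcp_pos"],s["joint_positions"],np.array(s["eef_rot"])[:,1])
for t,z in[("cap_center",.15),("kettle_button_top",.032),("tray",.028),("soap",.14),("bottle",.1)]:
    for d in arm.trace("wrist",t): print(t,round(d["score"],2),np.round(d["point"]),int(d["region"].sum()),np.round(atz(c,d["point"],z,s),3))
E
```

```text
[ 0.49451866 -0.13201092  0.31413981] [ 0.53011479  0.08451278 -0.41838032  1.77294698  0.03369945  1.29024003
 -0.05325967] [ 0.98769534 -0.15638556  0.00121671]
cap_center 0.71 [257.  71.] 2125 [ 0.521 -0.024  0.15 ]
cap_center 0.6 [276. 180.] 1645 [ 0.525 -0.146  0.15 ]
cap_center 0.56 [347.  99.] 2187 [ 0.614 -0.068  0.15 ]
tray 0.82 [265. 196.] 1498 [ 0.51  -0.196  0.028]
soap 0.61 [260. 236.] 2444 [ 0.496 -0.214  0.14 ]
bottle 0.86 [264. 153.] 1396 [ 0.516 -0.119  0.1  ]
```

View pics/w1.png

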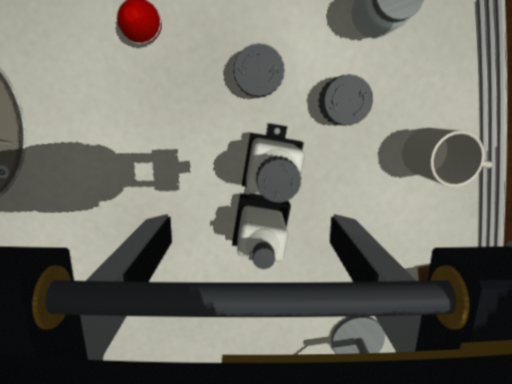

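The cap on the bottle shows at (278,180), the soap flip-top at (264,255) and the two bigger loose caps at (258,70) and (347,99). I'll combine all three views for the cap.

```bash
python3 - <<'E'
from h import *
s=arm.read_state();w=arm.read_camera("wrist")
sc=arm.read_camera("scene");sd=arm.read_camera("side")
def best(n,t,near):
    return min(arm.trace(n,t),key=lambda d:np.hypot(*(np.array(d["point"])-near)))
print("campos",ray(w,(256,192),s)[0])
R=[(sc,"scene",(196,149),None),(sd,"side",(278,122),None),(w,"wrist",(276,180),s)]
rs=[]
for c,n,p,st in R:
    d=best(n,"cap_center",p);ys,xs=np.nonzero(d["region"]);m=((xs.min()+xs.max())/2,(ys.min()+ys.max())/2)
    print(n,np.round(d["point"],1),m,xs.min(),xs.max(),ys.min(),ys.max(),np.round(atz(c,m,.135,st),3));rs.append(ray(c,m,st))
def lsq(rs):
    A=b=0
    for o,d in rs:
        d=d/np.linalg.norm(d);P=np.eye(3)-np.outer(d,d);A=A+P;b=b+P@o
    return np.linalg.solve(A,b)
for i in([0,1],[0,2],[1,2],[0,1,2]): print(i,np.round(lsq([rs[j] for j in i]),3))
# loose cap check, wrist vs scene/side
print("loose", [np.round(atz(c,p,.015,st),3) for c,p,st in((sc,(227,187),None),(sd,(278,179),None),(w,(257,71),s))])
print("softop", np.round(atz(w,(264,255),.137,s),3))
E
```

```text
campos [ 0.50481748 -0.07425021  0.51240321]
scene [192.9 146.5] (np.float64(194.0), np.float64(149.0)) 187 201 142 156 [ 0.525 -0.144  0.135]
side [277.7 121.8] (np.float64(279.5), np.float64(121.5)) 271 288 114 129 [ 0.528 -0.146  0.135]
wrist [278.6 171.2] (np.float64(280.0), np.float64(170.0)) 258 302 147 193 [ 0.528 -0.147  0.135]
[0, 1] [ 0.528 -0.142  0.137]
[0, 2] [ 0.527 -0.145  0.136]
[1, 2] [ 0.528 -0.147  0.134]
[0, 1, 2] [ 0.527 -0.145  0.136]
loose [array([ 0.522, -0.009,  0.015]), array([ 0.521, -0.012,  0.015]), array([ 0.525, -0.018,  0.015])]
softop [ 0.492 -0.251  0.137]
```

All three views agree: cap at (0.527, −0.145, 0.136). Next the button.

Emit:
{"api": "apply_moves", "payload": {"plan": [0,0,2.5,0.0158,0.035,0,1,0,0,2.5,0.0158,0.035,0,1,0,0,2.5,0.0158,0.035,0,1,0,0,2.5,0.0158,0.035,0,1,0,0,2.5,0.0158,0.035,0,1,0,0,2.5,0.0158,0.035,-0.02,1,0,0,2.5,0.0158,0.035,-0.02,1,0,0,2.5,0.0158,0.035,-0.02,1,0,0,2.5,0.0158,0.035,-0.02,1,0,0,0,0,0,-0.03,1,0,0,0,0,0,0,1,0,0,0,0,0,0,1]}}

```text
time: 4.83
tcp_pos: [0.631, 0.1701, 0.2057]
eef_rot: [[-0.221, 0.975, -0.003], [0.975, 0.221, -0.001], [-0.0, -0.003, -1.0]]
wrist_force: [0.2, -0.1, 0.4]
width: 0.0172
finger_force: 0.0
```

```bash
python3 - <<'E'
from h import *
s=arm.read_state();c=arm.read_camera("wrist");cv2.imwrite("pics/w2.png",c["color"])
print(s["tcp_pos"],np.array(s["eef_rot"])[:,1],s["wrist_force"])
for t,z in[("kettle_button_top",.032),("kettle_base",.022),("kettle",.1)]:
    for d in arm.trace("wrist",t):
        ys,xs=np.nonzero(d["region"]);print(t,round(d["score"],2),np.round(d["point"]),xs.min(),xs.max(),ys.min(),ys.max(),np.round(atz(c,d["point"],z,s),3))
E
```

```text
[0.63098551 0.17008303 0.20572411] [ 0.97528419  0.22093326 -0.00304116] [ 0.20251168 -0.10038098  0.42014862]
kettle_button_top 0.92 [249. 159.] 235 260 149 175 [0.628 0.182 0.032]
kettle_base 0.63 [250. 138.] 193 329 27 189 [0.624 0.206 0.022]
kettle 0.83 [250.  35.] 121 366 0 102 [0.603 0.3   0.1  ]
```

View pics/w2.png

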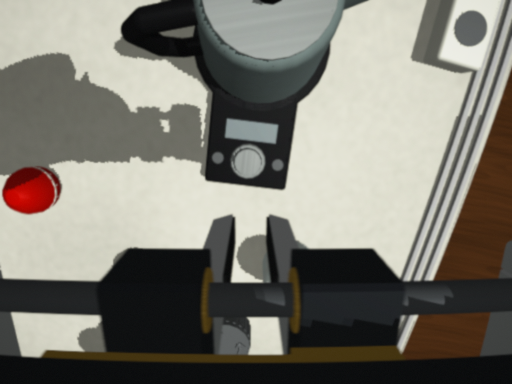

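The button is at (248,162), box centre ≈(0.628, 0.180), 0.135 m from the kettle axis as it should be. Aligning and going down.

Emit:
{"api": "apply_moves", "payload": {"plan": [0,0,0,-0.003,0.01,-0.025,1,0,0,0,0,0,-0.035,1,0,0,0,0,0,-0.035,1,0,0,0,0,0,-0.03,1,0,0,0,0,0,-0.023,1,0,0,0,0,0,-0.006,1,0,0,0,0,0,0,1,0,0,0,0,0,0,1]}}

```text
time: 5.7
tcp_pos: [0.6297, 0.1806, 0.0547]
eef_rot: [[-0.22, 0.975, 0.002], [0.975, 0.22, 0.0], [0.0, 0.002, -1.0]]
wrist_force: [0.3, 0.5, 0.8]
width: 0.0007
finger_force: 0.0
```

Emit:
{"api": "apply_moves", "payload": {"plan": [0,0,0,0,0,-0.005,1,0,0,0,0,0,-0.003,1,0,0,0,0,0,-0.003,1,0,0,0,0,0,-0.002,1,0,0,0,0,0,-0.002,1,0,0,0,0,0,0,1]}}

```text
time: 6.2
tcp_pos: [0.6285, 0.1805, 0.0375]
eef_rot: [[-0.221, 0.975, -0.0], [0.975, 0.221, -0.0], [-0.0, -0.0, -1.0]]
wrist_force: [0.6, -0.2, 0.5]
width: 0.0003
finger_force: 0.0
```

```bash
python3 - <<'E'
from h import *
s=arm.read_state();c=arm.read_camera("wrist");cv2.imwrite("pics/w3.png",c["color"])
print(s["tcp_pos"],s["wrist_force"])
s=arm.read_state();print(s["tcp_pos"],s["wrist_force"])
for t in("kettle_button_top","kettle_base"):
  for d in arm.trace("wrist",t):
    print(t,d["score"],d["point"],atz(c,d["point"],.03,s))
print(proj(c,[[.628,.18,.032],[.63,.1805,.0235]],s))
sc=arm.read_camera("scene")["color"][180:255,220:320]
a=cv2.resize(sc,(400,300),interpolation=cv2.INTER_CUBIC);b=cv2.resize(c["color"],(400,300))
cv2.imwrite("pics/c3.png",np.hstack([a,b]))
E
```

```text
[0.62848783 0.18052573 0.03748062] [ 0.55895109 -0.17091827  0.51737756]
[0.62854832 0.18055768 0.03761981] [ 0.25747726 -0.22074779 -0.29829485]
kettle_button_top 0.97 [243.8, 202.7] [0.62441983 0.18745601 0.03      ]
kettle_base 0.73 [244.6, 163.6] [0.61922917 0.21320094 0.03      ]
[[246.56768655 215.18992104]
 [249.68580155 211.27758534]]
```

View pics/c3.png

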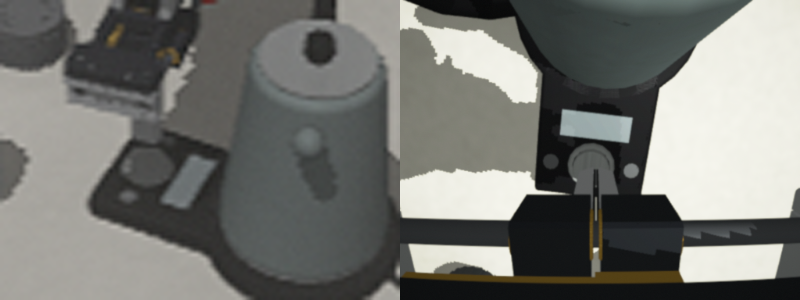

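```bash
python3 - <<'E'
from h import *
s=arm.read_state();w=arm.read_camera("wrist");sc=arm.read_camera("scene");sd=arm.read_camera("side")
P=[[.6285,.1805,.0235],[.628,.18,.032],[.6285,.1805,.06],[.6285,.1805,.0]]
print("scene",proj(sc,P).round(1).tolist());print("wrist",proj(w,P,s).round(1).tolist());print("side",proj(sd,P).round(1).tolist())
for d in arm.trace("scene","kettle_button_top"):
    ys,xs=np.nonzero(d["region"]);print(d["score"],d["point"],xs.min(),xs.max(),ys.min(),ys.max())
for d in arm.trace("wrist","kettle_button_top"):
    ys,xs=np.nonzero(d["region"]);print(d["score"],d["point"],xs.min(),xs.max(),ys.min(),ys.max())
print(s["joint_positions"])
E
```

```text
scene [[256.3, 222.0], [256.3, 220.0], [256.4, 213.7], [256.3, 227.2]]
wrist [[247.3, 210.8], [246.3, 215.2], [246.8, 229.6], [247.6, 201.6]]
side [[236.4, 222.6], [236.6, 220.4], [236.1, 213.8], [236.6, 228.0]]
0.92 [242.4, 207.6] 221 267 191 228
[ 0.02410595  0.6072932  -0.55108521  1.74248209  0.39034446  0.90282459
 -0.46987772]
```

No contact force yet, and the scene picture shows a gap. I'll go a little lower while watching the force.

Emit:
{"api": "apply_moves", "payload": {"plan": [0,0,0,-0.002,0.002,-0.002,1,0,0,0,0,0,-0.002,1,0,0,0,0,0,-0.002,1,0,0,0,0,0,0,1]}}

```text
time: 6.98
tcp_pos: [0.6263, 0.1825, 0.0312]
eef_rot: [[-0.221, 0.975, -0.001], [0.975, 0.221, -0.0], [-0.0, -0.001, -1.0]]
wrist_force: [-0.6, 0.2, -0.4]
width: 0.0006
finger_force: 0.0
```

```bash
python3 - <<'E'
from h import *
s=arm.read_state();c=arm.read_camera("wrist");sc=arm.read_camera("scene")
P=[s["tcp_pos"]+np.array([0,0,-.014])];print(proj(sc,P),proj(c,P,s),s["wrist_force"])
a=cv2.resize(sc["color"][190:250,230:310],(800,600)[:1]*1+(600,) if 0 else (400,300),interpolation=cv2.INTER_CUBIC)
b=cv2.resize(c["color"][160:280,165:325],(400,300),interpolation=cv2.INTER_CUBIC)
o=np.hstack([a,b]);o=cv2.convertScaleAbs(o,alpha=1.7,beta=20);cv2.imwrite("pics/c4.png",o)
E
```

```text
[[257.20173268 223.22330019]] [[247.66061401 210.80553825]] [-0.61490188  0.20149534 -0.39804605]
```

View pics/c4.png

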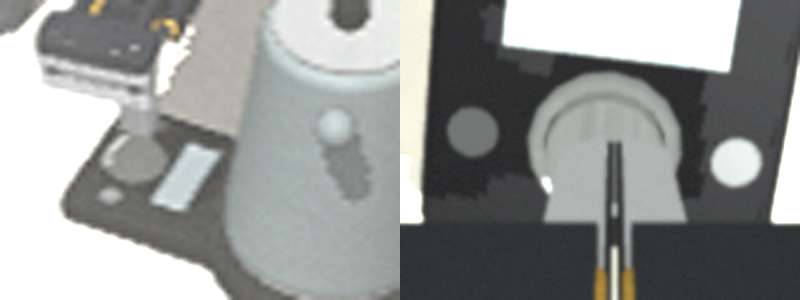

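The scene picture puts the fingertip at about (257,217), still slightly above the button face. The pads cover the lower part of the button in the wrist view. I'll carry on down in small steps.

Emit:
{"api": "apply_moves", "payload": {"plan": [0,0,0,0,0,-0.002,1,0,0,0,0,0,-0.002,1,0,0,0,0,0,-0.002,1,0,0,0,0,0,0,1]}}

```text
time: 7.42
tcp_pos: [0.6264, 0.1824, 0.0253]
eef_rot: [[-0.221, 0.975, -0.001], [0.975, 0.221, -0.0], [-0.0, -0.001, -1.0]]
wrist_force: [0.0, 0.2, -0.2]
width: 0.0006
finger_force: 0.0
```

Emit:
{"api": "apply_moves", "payload": {"plan": [0,0,0,0,0,-0.002,1,0,0,0,0,0,-0.002,1,0,0,0,0,0,-0.002,1,0,0,0,0,0,0,1]}}

```text
time: 7.75
tcp_pos: [0.6264, 0.1825, 0.0193]
eef_rot: [[-0.221, 0.975, -0.001], [0.975, 0.221, -0.0], [-0.0, -0.001, -1.0]]
wrist_force: [0.1, -0.0, 0.2]
width: 0.0003
finger_force: 0.0
```

```bash
python3 - <<'E'
from h import *
s=arm.read_state();w=arm.read_camera("wrist");tp=s["tcp_pos"]
T=tp+np.array([0,0,-.014]);out=[]
for n in("scene","side"):
    c=arm.read_camera(n);im=c["color"];o=cv2.imread(f"pics/{n}0.png")
    print(n,"tcp",proj(c,[tp])[0].round(1),"tip",proj(c,[T])[0].round(1),"btn",proj(c,[[.626,.1825,.032]])[0].round(1))
    u,v=proj(c,[T])[0].astype(int)
    out.append(cv2.resize(im[v-30:v+15,u-30:u+30],(400,300),interpolation=cv2.INTER_NEAREST))
    print(u-30,v-30)
k=cv2.resize(w["color"][160:280,165:325],(400,300))
print("wristtip",proj(w,[T,T+np.array([0,.008,0])],s).round(1))
o=np.vstack([np.hstack(out),np.hstack([k,cv2.resize(cv2.imread("pics/scene0.png")[192:237,227:287],(400,300),interpolation=cv2.INTER_NEAREST)])])
cv2.imwrite("pics/c5.png",cv2.convertScaleAbs(o,alpha=1.5,beta=20))
E
```

```text
scene tcp [257.2 222.8] tip [257.2 225.9] btn [257.3 219.9]
227 195
side tcp [237.1 224.2] tip [237.2 227.4] btn [237.2 221.2]
207 197
wristtip [[247.7 210.8]
 [250.2 199.9]]
```

View pics/c5.png

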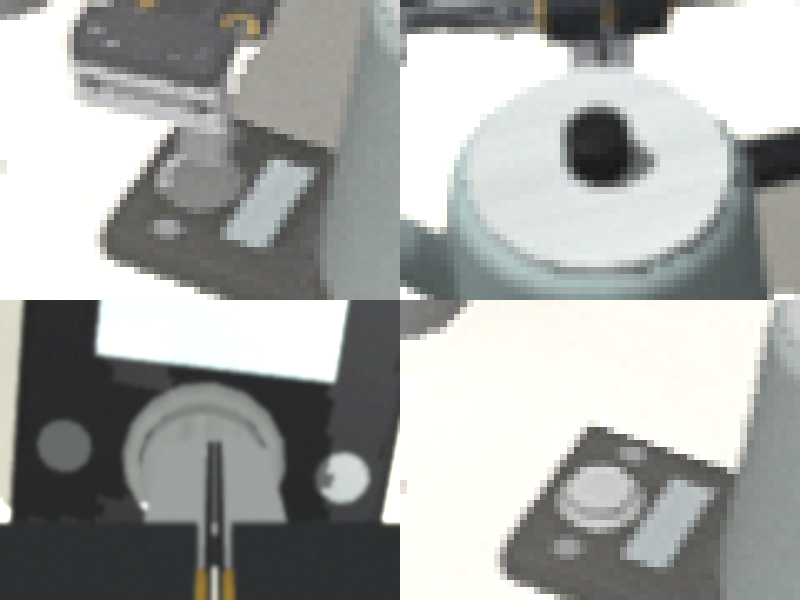

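The tip now shows at scene (258,220), which is where the button face should be. So the tip sits about 26 mm higher than the stated offset. Contact should come within the next few millimetres.

Emit:
{"api": "apply_moves", "payload": {"plan": [0,0,0,0,0,-0.002,1,0,0,0,0,0,-0.002,1,0,0,0,0,0,0,1]}}

```text
time: 8.15
tcp_pos: [0.6264, 0.1825, 0.0153]
eef_rot: [[-0.221, 0.975, -0.0], [0.975, 0.221, -0.0], [-0.0, -0.0, -1.0]]
wrist_force: [-0.5, -0.6, 0.1]
width: 0.0002
finger_force: 0.0
```

Emit:
{"api": "apply_moves", "payload": {"plan": [0,0,0,0,0,-0.002,1,0,0,0,0,0,-0.002,1,0,0,0,0,0,0,1]}}

```text
time: 8.4
tcp_pos: [0.6267, 0.1826, 0.0115]
eef_rot: [[-0.221, 0.975, 0.0], [0.975, 0.221, 0.0], [0.0, 0.0, -1.0]]
wrist_force: [0.0, 0.0, 1.6]
width: 0.0005
finger_force: 1.2
```

Contact. Pressing through the travel.

Emit:
{"api": "apply_moves", "payload": {"plan": [0,0,0,0,0,-0.002,1,0,0,0,0,0,-0.002,1,0,0,0,0,0,-0.002,1,0,0,0,0,0,0,1]}}

```text
time: 8.73
tcp_pos: [0.6268, 0.1826, 0.0065]
eef_rot: [[-0.221, 0.975, 0.0], [0.975, 0.221, -0.0], [-0.0, 0.0, -1.0]]
wrist_force: [-3.3, -1.4, 14.2]
width: -0.0001
finger_force: 7.0
```

14 N with about 6 mm of travel, so the button is bottomed. This also calibrates the tips at TCP z + 0.0195 m, and the wrist picture agrees. Now hold briefly, release and go above the cap.

Emit:
{"api": "apply_moves", "payload": {"plan": [0,0,0,0,0,0,1,0,0,0,0,0,0.01,1,0,0,0,0,0,0.03,1,0,0,0,0,0,0.036,1,0,0,0,0,0,0.036,1,0,0,0,0,0,0.036,1,0,0,0,0,0,0.036,1,0,0,-6.25,-0.0083,-0.0273,0,-0.6,0,0,-6.25,-0.0083,-0.0273,0,-0.6,0,0,-6.25,-0.0083,-0.0273,0,-0.6,0,0,-6.25,-0.0083,-0.0273,0,-0.6,0,0,-6.25,-0.0083,-0.0273,0,-0.6,0,0,-6.25,-0.0083,-0.0273,0,-0.6,0,0,-6.25,-0.0083,-0.0273,0,-0.6,0,0,-6.25,-0.0083,-0.0273,0,-0.6,0,0,-6.25,-0.0083,-0.0273,0,-0.6,0,0,-6.25,-0.0083,-0.0273,0,-0.6,0,0,-6.25,-0.0083,-0.0273,0,-0.6,0,0,-6.25,-0.0083,-0.0273,0,-0.6,0,0,0,0,0,0,-0.6]}}

```text
time: 10.4
tcp_pos: [0.525, -0.1507, 0.1897]
eef_rot: [[0.891, 0.454, -0.001], [0.454, -0.891, -0.002], [-0.002, 0.001, -1.0]]
wrist_force: [0.2, -0.2, 0.1]
width: 0.0751
finger_force: 0.0
```

```bash
python3 - <<'E'
from h import *
s=arm.read_state();c=arm.read_camera("wrist")
print(s["tcp_pos"],np.array(s["eef_rot"])[:,1],s["joint_positions"],s["width"],s["wrist_force"])
for t,z in[("cap_center",.15),("soap",.13)]:
    for d in arm.trace("wrist",t):
        ys,xs=np.nonzero(d["region"]);m=((xs.min()+xs.max())/2,(ys.min()+ys.max())/2)
        print(t,round(d["score"],2),np.round(d["point"]),xs.min(),xs.max(),ys.min(),ys.max(),np.round(atz(c,m,.14,s),3),np.round(atz(c,m,.15,s),3))
tip=np.array(s["tcp_pos"])+[0,0,.0195]
y=np.array(s["eef_rot"])[:,1]
print("tips",proj(c,[tip-y*s["width"]/2,tip+y*s["width"]/2],s).round())
o=c["color"].copy();cv2.imwrite("pics/w6.png",o)
E
```

```text
[ 0.52503913 -0.15068598  0.1897371 ] [ 0.45416014 -0.8909193   0.00117056] [ 0.40443756  0.22863217 -0.28347703  1.87619081  0.07539886  1.04747628
 -1.00918141] 0.07513244468090285 [ 0.20289309 -0.21441757  0.05790302]
cap_center 0.85 [233.  36.] 199 268 0 74 [ 0.629 -0.086  0.14 ] [ 0.627 -0.087  0.15 ]
cap_center 0.59 [135. 115.] 100 173 79 147 [ 0.548 -0.044  0.14 ] [ 0.549 -0.047  0.15 ]
cap_center 0.58 [243. 194.] 213 278 160 228 [ 0.529 -0.146  0.14 ] [ 0.531 -0.145  0.15 ]
soap 0.63 [302. 244.] 274 331 197 281 [ 0.516 -0.205  0.14 ] [ 0.519 -0.202  0.15 ]
tips [[185. 232.]
 [311. 232.]]
```

View pics/w6.png

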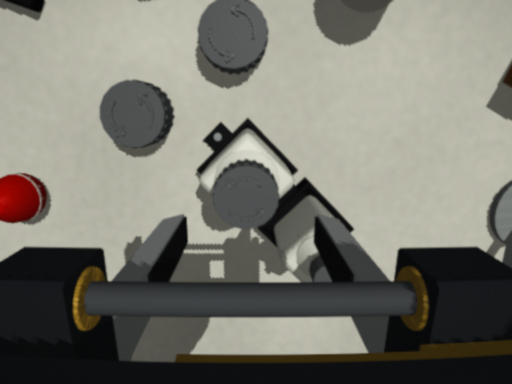

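The cap to grip is at (245,192), between the open fingers on the bottle. The soap is clear of the right finger. Correct by (+3, +5) mm, descend and close.

Emit:
{"api": "apply_moves", "payload": {"plan": [0,0,0,0.003,0.005,-0.02,-0.6,0,0,0,0,0,-0.025,-0.6,0,0,0,0,0,-0.02,-0.6,0,0,0,0,0,-0.015,-0.6,0,0,0,0,0,-0.0145,-0.6,0,0,0,0,0,0,-0.6,0,0,0,0,0,0,1,0,0,0,0,0,0,1,0,0,0,0,0,0,1,0,0,0,0,0,0,1,0,0,0,0,0,0,1,0,0,0,0,0,0,1]}}

```text
time: 11.55
tcp_pos: [0.5309, -0.1406, 0.0962]
eef_rot: [[0.885, 0.466, 0.002], [0.466, -0.885, -0.001], [0.001, 0.002, -1.0]]
wrist_force: [2.0, -3.6, 6.6]
width: 0.0514
finger_force: 29.8
```

```bash
python3 - <<'E'
from h import *
s=arm.read_state();c=arm.read_camera("wrist")
R=np.array(s["eef_rot"]);tp=np.array(s["tcp_pos"]);print(tp,s["wrist_force"],s["ft_torque"],s["joint_positions"])
for d in arm.trace("wrist","cap_center"):
    ys,xs=np.nonzero(d["region"]);p=atz(c,((xs.min()+xs.max())/2,(ys.min()+ys.max())/2),.15,s)
    print(round(d["score"],2),np.round(d["point"]),xs.min(),xs.max(),ys.min(),ys.max(),p.round(4),(R.T@(p-tp)).round(4))
X=tp*1;X[2]=.15
print(proj(c,[X+R[:,0]*a for a in(-.026,0,.026)]+[X+R[:,1]*a for a in(-.026,.026)],s).round(1).tolist())
cv2.imwrite("pics/w7.png",c["color"])
E
```

```text
[ 0.53092307 -0.14056591  0.09621602] [ 2.025466   -3.58972692  6.61574847] [-0.8180133  -0.45830243  0.06620289] [ 0.37679546  0.33797313 -0.28295061  1.96117086  0.12342103  0.85663134
 -1.05830984]
0.89 [238.  34.] 189 286 0 75 [ 0.6173 -0.0905  0.15  ] [ 0.0998 -0.0041 -0.0536]
0.75 [106. 128.] 57 159 79 171 [ 0.5581 -0.0557  0.15  ] [ 0.0637 -0.0624 -0.0538]
0.65 [252. 249.] 200 302 204 281 [ 0.5384 -0.1385  0.15  ] [ 0.0077  0.0017 -0.0538]
[[247.8, 303.6], [247.7, 256.9], [247.6, 205.9], [194.5, 256.8], [300.8, 256.9]]
```

View pics/w7.png

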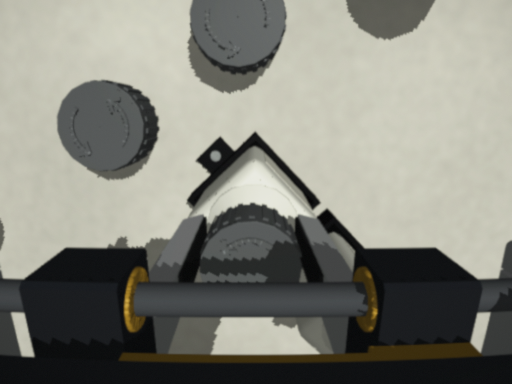

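The cap top centre is near (251,266), about 5 mm behind the pad centre in tool −x. I'll regrip centred, so the twist turns about the cap's axis.

Emit:
{"api": "apply_moves", "payload": {"plan": [0,0,0,0,0,0,-0.6,0,0,0,0,0,0,-0.6,0,0,0,0,0,0,-0.6,0,0,0,-0.0045,-0.0025,0,-0.6,0,0,0,0,0,0,-0.6,0,0,0,0,0,0,1,0,0,0,0,0,0,1,0,0,0,0,0,0,1,0,0,0,0,0,0,1,0,0,0,0,0,0,1,0,0,0,0,0,0,1]}}

```text
time: 12.57
tcp_pos: [0.5259, -0.143, 0.0955]
eef_rot: [[0.885, 0.466, 0.001], [0.466, -0.885, -0.0], [0.0, 0.001, -1.0]]
wrist_force: [1.9, -4.2, 2.1]
width: 0.0521
finger_force: 30.0
```

Emit:
{"api": "apply_moves", "payload": {"plan": [0,0,0,0,0,-0.002,1,0,0,0,0,0,-0.002,1,0,0,0,0,0,-0.002,1,0,0,0,0,0,-0.001,1,0,0,0,0,0,0,1]}}

```text
time: 12.98
tcp_pos: [0.5267, -0.1433, 0.0891]
eef_rot: [[0.885, 0.465, 0.002], [0.465, -0.885, -0.001], [0.002, 0.002, -1.0]]
wrist_force: [1.4, -5.3, 11.7]
width: 0.052
finger_force: 30.0
```

Emit:
{"api": "apply_moves", "payload": {"plan": [0,0,0,0,0,-0.0015,1,0,0,0,0,0,-0.001,1,0,0,0,0,0,0,1]}}

```text
time: 13.23
tcp_pos: [0.5274, -0.144, 0.0876]
eef_rot: [[0.885, 0.465, 0.004], [0.465, -0.885, -0.002], [0.002, 0.003, -1.0]]
wrist_force: [-1.0, -8.0, 23.3]
width: 0.052
finger_force: 30.0
```

23 N and stiff, so the cap is bottomed. Now twist anticlockwise.

Emit:
{"api": "apply_moves", "payload": {"plan": [0,0,4,0,0,0,1,0,0,5,0,0,0,1,0,0,5,0,0,0,1,0,0,5,0,0,0,1,0,0,5,0,0,0,1,0,0,5,0,0,0,1,0,0,5,0,0,0,1,0,0,5,0,0,0,1,0,0,0,0,0,0,1]}}

```text
time: 13.98
tcp_pos: [0.5262, -0.1434, 0.0874]
eef_rot: [[0.39, 0.921, 0.001], [0.921, -0.39, -0.001], [-0.001, 0.002, -1.0]]
wrist_force: [-7.2, -4.0, 27.1]
width: 0.052
finger_force: 30.0
```

```bash
python3 - <<'E'
from h import *
s=arm.read_state();print(s["tcp_pos"],s["wrist_force"],s["ft_torque"],s["joint_positions"],s["width"])
E
```

```text
[ 0.52616902 -0.14341802  0.08735017] [-7.20215088 -3.98165464 27.14905504] [-1.01401038  1.56743462  0.10241223] [ 0.49516297  0.35954296 -0.41923944  1.96934224  0.19351516  0.84936346
 -0.42882493] 0.05204375536468238
```

Emit:
{"api": "apply_moves", "payload": {"plan": [0,0,5,0,0,0,1,0,0,5,0,0,0,1,0,0,5,0,0,0,1,0,0,5,0,0,0,1,0,0,5,0,0,0,1,0,0,5,0,0,0,1,0,0,5,0,0,0,1,0,0,5,0,0,0,1,0,0,4,0,0,0,1,0,0,0,0,0,0,1,0,0,0,0,0,0,1]}}

```text
time: 14.9
tcp_pos: [0.5263, -0.1431, 0.0873]
eef_rot: [[-0.355, 0.935, 0.001], [0.935, 0.355, -0.001], [-0.002, 0.001, -1.0]]
wrist_force: [-6.1, -2.2, 26.9]
width: 0.0523
finger_force: 30.0
```

```bash
python3 - <<'E'
from h import *
s=arm.read_state();print(s["tcp_pos"],s["wrist_force"],s["ft_torque"],s["joint_positions"],s["width"])
E
```

```text
[ 0.52625413 -0.14306927  0.08733183] [-6.07850494 -2.23258241 26.88324572] [-0.68099861  1.42948306  0.05791781] [ 0.62262472  0.38536466 -0.57762357  1.96196094  0.2734909   0.86928886
  0.26304149] 0.05228631276037163
```

Twisted about 83° with no stop torque. Lift gently first and check.

Emit:
{"api": "apply_moves", "payload": {"plan": [0,0,0,0,0,0.003,1,0,0,0,0,0,0.003,1,0,0,0,0,0,0.003,1,0,0,0,0,0,0.003,1,0,0,0,0,0,0.003,1,0,0,0,0,0,0,1,0,0,0,0,0,0,1]}}

```text
time: 15.48
tcp_pos: [0.5256, -0.1426, 0.1008]
eef_rot: [[-0.355, 0.935, 0.0], [0.935, 0.355, -0.0], [-0.0, 0.0, -1.0]]
wrist_force: [1.9, -2.2, 1.2]
width: 0.0524
finger_force: 30.0
```

Emit:
{"api": "apply_moves", "payload": {"plan": [0,0,0,0,0,0.005,1,0,0,0,0,0,0.005,1,0,0,0,0,0,0.006,1,0,0,0,0,0,0.008,1,0,0,0,0,0,0.008,1,0,0,0,0,0,0.008,1,0,0,0,0,0,0.008,1,0,0,0,0,0,0.008,1,0,0,0,0,0,0.004,1,0,0,0,0,0,0,1,0,0,0,0,0,0,1,0,0,0,0,0,0,1,0,0,0,0,0,0,1]}}

```text
time: 16.57
tcp_pos: [0.5253, -0.1425, 0.1603]
eef_rot: [[-0.355, 0.935, -0.001], [0.935, 0.355, 0.0], [0.0, -0.001, -1.0]]
wrist_force: [0.2, -0.7, -0.1]
width: 0.0521
finger_force: 30.0
```

```bash
python3 - <<'E'
from h import *
s=arm.read_state();print(s["tcp_pos"],s["wrist_force"],s["width"],s["finger_force"],s["qd"].round(3))
o=[]
for n,(x,y) in(("scene",(196,150)),("side",(278,130))):
    c=arm.read_camera(n);print(proj(c,[[.527,-.144,.2]]).round())
    for t in("cap_center","bottle"): print(n,t,[(round(d["score"],2),np.round(d["point"])) for d in arm.trace(n,t)])
    o.append(cv2.resize(c["color"][y-45:y+45,x-60:x+60],(400,300),interpolation=cv2.INTER_CUBIC))
cv2.imwrite("pics/end.png",np.hstack(o))
E
```

```text
[ 0.52525023 -0.14250378  0.16032424] [ 0.15164398 -0.73563644 -0.08209963] 0.05208188489033457 29.9998146481812 [-0.001  0.001 -0.001  0.001  0.     0.001  0.   ]
[[192. 133.]]
scene cap_center [(0.71, array([195., 201.]))]
scene bottle [(0.66, array([194., 167.])), (0.63, array([178., 148.])), (0.42, array([296., 218.]))]
[[281. 104.]]
side cap_center [(0.91, array([277., 180.])), (0.82, array([281., 105.])), (0.64, array([240., 162.])), (0.48, array([279., 139.]))]
side bottle [(0.88, array([279., 140.])), (0.21, array([354., 374.]))]
```

View pics/end.png

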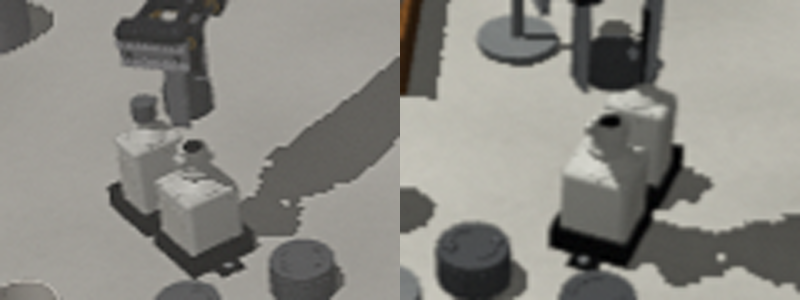

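The cap is held upright between the fingers at side (281,105), with the bottle's open mouth below it near (279,127). The bottle and soap are standing in the tray, so I'm handing in.

```bash
python3 -c "
from bench import arm
print(arm.hand_in())"
```

```text
the job is handed in; nothing more can be done
None
```

I pressed and released the kettle button, then pushed, twisted and lifted off the descaler cap; it is held still about 5 cm above the bottle's mouth, the bottle is standing in its tray, and the job is handed in (no verdict was returned).

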